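# Load the jar shaker and switch it on

### The job

Load the jar shaker: stand the three loose jars upright in its tray, each in the cell whose floor disc is the colour of the jar's lid, setting them down rather than dropping them and tipping none over. Only when all three are in, throw the shaker's toggle lever from off (leaning to the robot's side) fully over to on. Leave the green-lidded jar in the tray and the clock movement, bell and screwdriver on the bench where they are.

Things in the scene. Friction and masses are not known exactly. Their poses are not given: they have to be found in the camera images.
- shaker: Jar shaker, fixed: grey housing 200 (x) x 280 (y) x 60 mm high; on it an aluminium tray, 169 mm square, centred at x=0, y=+45 mm, with 2 x 2 cells of 77 mm inside, walls 5 mm; cell centres x=+-41, y=+4 and +86 mm. Above the bench: cell floor 65, dividers 99, rim 105 mm. Beside the tray at x=0, y=-100 mm: toggle switch. Origin: centre of the underside; x points from the switch's off to its on side.
- switch (a joint): Toggle lever's angle, rad: 0 off, leaning 0.55 rad to the shaker's -x (robot side, white dot on its block); 1.1 on, leaning as far to +x (green dot). Its weighted ball makes it fall over past the middle (0.55), about 1 N at the ball. Turns about the shaker's y axis at x=0, y=-100 mm, 82 mm above the bench; the dark block under it is 80 x 50 mm, its top 82 mm above the bench.
- switch_tip (a point): Centre of the black ball (26 mm diameter) at the end of the switch's lever, 75 mm from the pivot; the lever bar is 10 mm thick.
- jar_green: Closed cylindrical clear jar of small clock parts, 46 mm diameter, 95 mm tall over all, straight-sided; a green plastic lid (same diameter) covers the top 25 mm. About 0.16 kg. Origin: centre of its underside, z up along the jar. Already standing in one tray cell; stays there.
- jar_red: Closed cylindrical clear jar of small clock parts, 46 mm diameter, 95 mm tall over all, straight-sided; a red plastic lid (same diameter) covers the top 25 mm. About 0.16 kg. Origin: centre of its underside, z up along the jar. Starts on the bench.
- disc_red: Thin red disc, 62 mm diameter, fixed on the floor of one tray cell: marks the cell for the red-lidded jar. Origin: at the cell's centre, on the cell floor, 65 mm above the bench, where the jar's underside comes to rest.
- jar_blue: Closed cylindrical clear jar of small clock parts, 46 mm diameter, 95 mm tall over all, straight-sided; a blue plastic lid (same diameter) covers the top 25 mm. About 0.16 kg. Origin: centre of its underside, z up along the jar. Starts on the bench.
- disc_blue: Thin blue disc, 62 mm diameter, fixed on the floor of one tray cell: marks the cell for the blue-lidded jar. Origin: at the cell's centre, on the cell floor, 65 mm above the bench, where the jar's underside comes to rest.
- jar_yellow: Closed cylindrical clear jar of small clock parts, 46 mm diameter, 95 mm tall over all, straight-sided; a yellow plastic lid (same diameter) covers the top 25 mm. About 0.16 kg. Origin: centre of its underside, z up along the jar. Starts on the bench.
- disc_yellow: Thin yellow disc, 62 mm diameter, fixed on the floor of one tray cell: marks the cell for the yellow-lidded jar. Origin: at the cell's centre, on the cell floor, 65 mm above the bench, where the jar's underside comes to rest.
- movement: Brass clock movement, two plates on four pillars, 70 x 90 x 69 mm high, standing loose on the bench; leave alone. Origin: centre of its underside.
- bell: Brass clock bell, dome 90 mm diameter, 54 mm high, mouth down on the bench; leave alone. Origin: centre of its underside.
- screwdriver: Screwdriver with a black handle, 170 mm long, 26 mm thick, lying on the bench; leave alone. Origin: under its middle, on the bench; x along it towards the blade.

How it is judged:
On the way, in this order (a step that is already met when the one before it is completed fails the run):
1. all three jars stand released in their own cells while the switch is still off (horizontal distance between jar_red and disc_red below 0.023 m and z of jar_red in the frame of shaker between 0.06 and 0.069 m and angle between each of jar_red, jar_blue, jar_yellow's own z axis and vertical below 0.1 rad and linear speed of each of jar_red, jar_blue, jar_yellow below 0.02 m/s and contact force between each of jar_red, jar_blue, jar_yellow and the fingers below 0.1 N and horizontal distance between jar_blue and disc_blue below 0.023 m and z of jar_blue in the frame of shaker between 0.06 and 0.069 m and horizontal distance between jar_yellow and disc_yellow below 0.023 m and z of jar_yellow in the frame of shaker between 0.06 and 0.069 m and value of joint switch below 0.3 rad), for 0.2 s.
2. the switch is thrown on with the jars in place (horizontal distance between jar_red and disc_red below 0.023 m and z of jar_red in the frame of shaker between 0.06 and 0.069 m and angle between each of jar_red, jar_blue, jar_yellow's own z axis and vertical below 0.1 rad and linear speed of each of jar_red, jar_blue, jar_yellow below 0.02 m/s and contact force between each of jar_red, jar_blue, jar_yellow and the fingers below 0.1 N and horizontal distance between jar_blue and disc_blue below 0.023 m and z of jar_blue in the frame of shaker between 0.06 and 0.069 m and horizontal distance between jar_yellow and disc_yellow below 0.023 m and z of jar_yellow in the frame of shaker between 0.06 and 0.069 m and value of joint switch above 0.95 rad), for 0.2 s.
At the end, for the whole second after the job is handed in: Each loose jar stands upright (0.1 rad), released and still, on the floor of the cell with its lid's colour (within 23 mm of the disc's centre, 5 mm of the floor); the switch is on (above 0.95 rad); the green-lidded jar is within 15 mm of its place, movement, bell and screwdriver within 25 mm (all of step 2 and distance of jar_green from where it was at the start of the episode below 0.015 m and angle between jar_green's own z axis and vertical below 0.1 rad and distance of each of movement, bell, screwdriver from where it was at the start of the episode below 0.025 m); the robot touches nothing.
It fails at once if a jar is dropped (falls freely faster than 0.6 m/s, a drop of about 18 mm) ((linear speed of jar_red above 0.6 m/s and contact force between jar_red and the fingers below 0.1 N) or (linear speed of jar_blue above 0.6 m/s and contact force between jar_blue and the fingers below 0.1 N) or (linear speed of jar_yellow above 0.6 m/s and contact force between jar_yellow and the fingers below 0.1 N) or (linear speed of jar_green above 0.6 m/s and contact force between jar_green and the fingers below 0.1 N)).
It fails at once if a jar is tipped more than 0.8 rad from upright (angle between any of jar_red, jar_blue, jar_yellow, jar_green's own z axis and vertical above 0.8 rad).
It fails at once if the green-lidded jar is shifted more than 15 mm (distance of jar_green from where it was at the start of the episode above 0.015 m).
It fails at once if the clock movement, the bell or the screwdriver is shifted more than 25 mm (distance of any of movement, bell, screwdriver from where it was at the start of the episode above 0.025 m).
It also fails if it takes over 72 s, if anything falls off the work surface, if the arm or the gripper's body presses on something with over 40 N, if the wrist force passes 120 N, or if a joint passes its speed limit or range.

### The arm

A 6-joint arm with a two-finger parallel gripper is mounted at the origin on the work surface. World frame = base frame: x ahead of the robot, y to its left, z up, the work surface at z = 0. Lengths are in m, angles in rad, forces in N, time in s.
With the tool pointing down it reaches from about 0.3 to 0.775 m from the base axis. Payload 14.6 kg.
Tool frame: the origin (TCP) lies midway between the tips of the shut fingers; the grasp point (between the pads) lies 19 mm behind it (r.tcp_to_grasp is the z of the grasp point in the tool frame, in m); z points along the fingers, y is the line along which they close (so a half turn about z gives the same grasp; the last joint's range is limited). The gripper opens to 94 mm and grips with 3 to 60 N. Pads are 16 mm wide; open, the fingers measure 119 mm over their backs; the gripper's body (75 mm by 177 mm) begins 78 mm behind the grasp point.
Start: joints at [-1.388, 0.3, 1.521, -0, 1.321, -0.067], TCP at [0.136, -0.533, 0.205] pointing down, gripper open.
Joint ranges: [-3.03, 3.03], [-0.79, 2.21], [0.23, 2.52], [-1.04, 4.18], [0, 3.07], [-2.55, 2.55]. Speed limits (rad/s): [2.22, 2.22, 2.57, 3.14, 3.14, 3.14].

### API

Orientations are given as a unit quaternion [x, y, z, w].
In Python, from station import r gives the robot as it stands.
- The arm moves only by the tool move_arm, never from a script. Its argument "commands" is a list of rows, each a list of 3 entries, a list of its own where there are three numbers: the shift along the tool's x, y, z scaled (see below), then the turn about the tool's z scaled (see below), then the opening, from 0 (shut) to 1 (fully open). In form: [[[dx, dy, dz], yaw, jaw], ...]. A call has 1 to 8 rows; each row is the pose to reach, as a shift and turn from the pose commanded when the call began, along the tool's axes at that moment, turning the shorter way round; what a row does not reach only later rows make up. The controller multiplies each number of a shift by 0.75 m and each number of a turn by 180 degrees. A row lasts 1/12 s, in which the tool goes at most 41.7 mm and 7.16 degrees, less where a joint would pass 70% of its speed; a pose out of reach is approached as far as the arm can. A call with a number of a shift or a turn outside -1 to 1 is refused whole. A call with a gripper value outside its range is refused whole. The fingers move at their own pace and stop on an object; "force" is the grip in N (left out, the last holds). Time passes only in rows, so rows that repeat a pose let the fingers close. It gives the time, the measured TCP pose, the force, the opening and the grip force at its end, in the units of the state.
- r.observe(): the state, without advancing time (a new reading comes with each control period).
- r.grab_frame(name): name is "scene" or "side" or "wrist"; returns the picture (384x512x3 uint8, blue, green, red); there is no depth.
- r.camera_params(name): a dict with "fx", "fy", "cx", "cy" (pixels), "dist" ([k1, k2, p1, p2, k3] as OpenCV has them; the pictures are not rectified), "R" (3x3) and "t" (3): a world point X has camera coordinates R X + t. Camera axes: x right, y down, z forward; pixel columns grow to the right and rows downward; lengths in m; the calibration is good to about 2 mm. A picture is of the moment at which its call begins: read the wrist's pose just before it. camera_params takes no time and is no camera call; for the wrist camera it gives the pose at the moment of the call.
- r.finish_job(): hands the job in; it is judged then, once.
The state is a dict: "time": time; "joint_pos": joint angles; "qd": joint speeds; "effort": joint torques, N m; "ee_pos": TCP position; "ee_rot": TCP orientation; "force": force on the tool from outside, world axes, zero at the start; "wrist_torque": the same for the moment, N m; "opening": finger opening in m; "finger_force": force on a finger pad.
Only numpy, scipy, OpenCV 4.12 (cv2) and the standard library are available. Lean on these libraries where they do the work, as an engineer would, in place of code of your own. Each camera call takes 0.05 s, during which the arm holds its last target. There are 200 camera calls.

## Working session

There is one attempt and no reset: what is moved stays moved. The work goes in short steps, Python scripts to look and compute and a tool call to move; the robot and the scene stay as the last step left them, time stands still between calls to the robot, and variables do not carry over. Pictures are saved under pics/ and viewed, at most 10 in all, crops included, and the job is handed in when it is done.

Besides the shell and the picture viewer there is one more tool, called as name(argument=value, ...) on one line, values as JSON. move_arm: Moves the arm, as the interface text tells. Its arguments: {"type":"object","properties":{"commands":{"type":"array"},"force":{"type":"number"}},"required":["commands"]}

```bash
mkdir -p pics; ls; python3 - <<'E'
from station import r
import cv2,numpy as np
s=r.observe();print(s['time'],s['ee_pos'],s['ee_rot'],s['opening'],r.tcp_to_grasp)
for n in("scene","side"):
    p=r.camera_params(n);print(n,p)
    cv2.imwrite(f'pics/{n}0.png',cv2.resize(r.grab_frame(n),(800,600),interpolation=cv2.INTER_CUBIC))
E
```

```text
pics
0.0 [ 0.13591905 -0.5326653   0.20488132] [ 9.92208220e-01  1.24589315e-01 -2.73412878e-05 -5.91394578e-04] 0.0937281017260824 -0.0188
scene {'fx': 377.7784952960895, 'fy': 377.7784952960895, 'cx': 263.9933417372056, 'cy': 190.85488454050855, 'dist': array([-0.00343395,  0.        ,  0.        ,  0.        ,  0.        ]), 'R': array([[ 0.74008804,  0.67216995, -0.02138358],
       [ 0.4331877 , -0.50079771, -0.74936645],
       [-0.51441045,  0.54533404, -0.66181015]]), 't': array([-0.45240979, -0.19812052,  1.42666193])}
side {'fx': 347.20242402674506, 'fy': 347.20242402674506, 'cx': 260.3997957723923, 'cy': 190.35054957548277, 'dist': array([0.00194949, 0.        , 0.        , 0.        , 0.        ]), 'R': array([[ 0.98070704, -0.19547749, -0.00149915],
       [-0.15112184, -0.75326635, -0.64011874],
       [ 0.12399955,  0.62799551, -0.76827453]]), 't': array([-0.60753311,  0.16751415,  1.12609854])}
```

View pics/scene0.png

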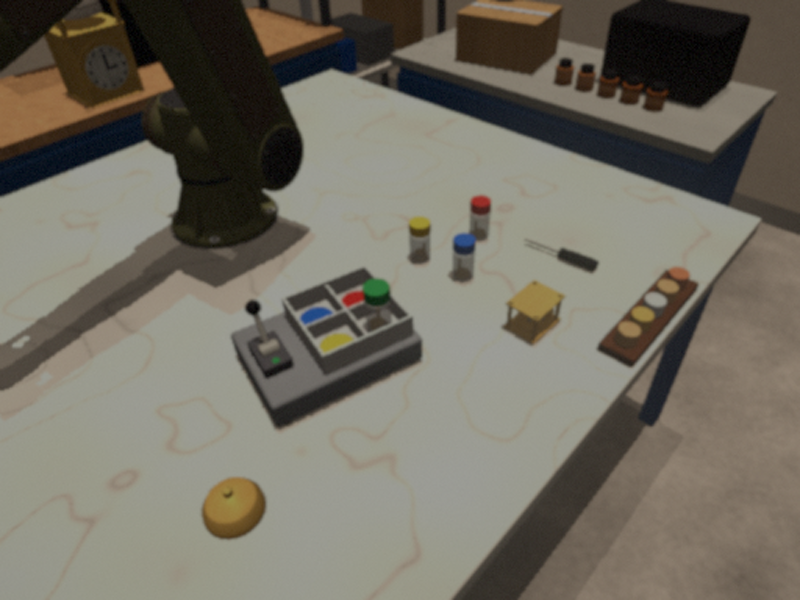

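View pics/side0.png

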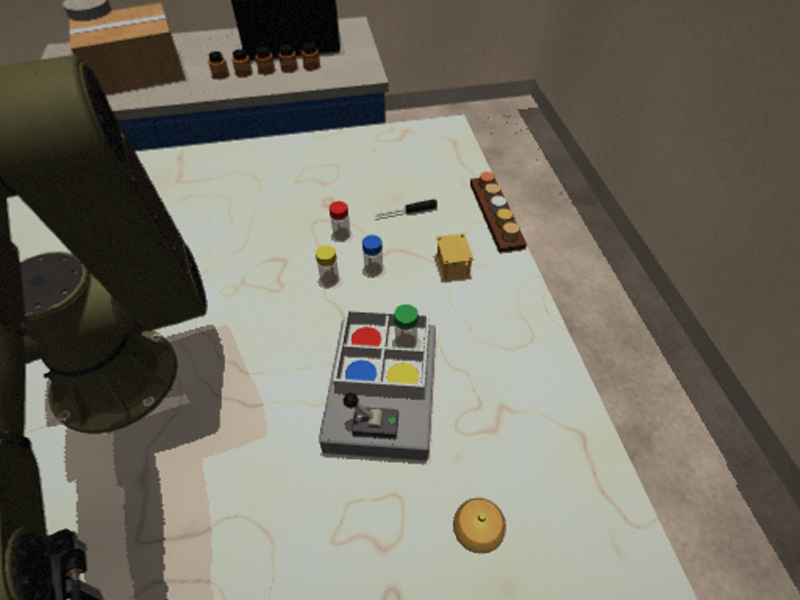

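The scene view shows the shaker at about (330,340), the jars at (420,240), (480,215) and (464,255), and the lever leaning towards the robot. The side view agrees: red cell (366,337), blue (361,371), yellow (404,374), with the green jar at (406,320). Next I segment the lids and enlarge the tray.

```bash
cat > h.py <<'E'
from station import r
import cv2,numpy as np
from scipy.optimize import least_squares
P={n:r.camera_params(n) for n in("scene","side")}
def K(p): return np.array([[p['fx'],0,p['cx']],[0,p['fy'],p['cy']],[0,0,1]])
def proj(p,X): return cv2.projectPoints(np.float64(X).reshape(-1,3),cv2.Rodrigues(p['R'])[0],p['t'],K(p),p['dist'])[0].reshape(-1,2)
def plane(p,uv,z):
    d=cv2.undistortPoints(np.float64(uv).reshape(-1,1,2),K(p),p['dist']).reshape(-1,2)
    d=np.c_[d,np.ones(len(d))]@p['R']; c=-p['R'].T@p['t']
    return c+d*((z-c[2])/d[:,2])[:,None]
def tri(obs,x0=(.4,0,.08)): # obs: {cam:uv}
    s=least_squares(lambda X:np.concatenate([proj(P[n],X)[0]-uv for n,uv in obs.items()]),x0)
    return s.x,np.abs(s.fun).max()
HUE={'red':(0,6),'blue':(105,125),'yellow':(22,32),'green':(55,85)}
def masks(im,c):
    h=cv2.cvtColor(im,cv2.COLOR_BGR2HSV); lo,hi=HUE[c]
    m=cv2.inRange(h,(lo,130,50),(hi,255,255))
    if c=='red': m|=cv2.inRange(h,(174,130,50),(180,255,255))
    n,l,st,ce=cv2.connectedComponentsWithStats(m)
    return [(st[i],ce[i]) for i in range(1,n) if st[i][4]>25]
E
python3 - <<'E'
from h import *
im={n:r.grab_frame(n) for n in P}
for c in HUE:
    for n in im:
        print(c,n,[(s.tolist(),e.round(1).tolist()) for s,e in masks(im[n],c)])
a=cv2.resize(im['scene'][165:275,145:275],None,fx=6,fy=5.4,interpolation=cv2.INTER_CUBIC)
cv2.imwrite('pics/sc.png',a)
cv2.imwrite('pics/si.png',cv2.resize(im['side'][190:300,195:295],None,fx=5.4,fy=5.4,interpolation=cv2.INTER_CUBIC))
E
```

```text
red scene [([302, 126, 12, 10, 99], [307.2, 130.4]), ([219, 187, 14, 9, 87], [225.7, 190.5])]
red side [([211, 129, 11, 11, 108], [216.0, 134.0]), ([225, 209, 19, 12, 182], [234.1, 215.3])]
blue scene [([291, 150, 13, 9, 91], [297.0, 153.8]), ([193, 197, 18, 10, 98], [200.8, 201.0])]
blue side [([232, 151, 12, 12, 119], [237.4, 156.2]), ([221, 231, 20, 12, 202], [230.7, 237.0])]
yellow scene [([62, 8, 12, 10, 56], [67.9, 12.0]), ([262, 139, 13, 11, 97], [268.0, 143.4]), ([338, 182, 21, 20, 169], [348.2, 190.5]), ([407, 197, 11, 9, 52], [411.6, 200.8]), ([206, 214, 19, 11, 117], [213.7, 218.2]), ([141, 313, 14, 16, 122], [147.7, 320.9])]
yellow side [([320, 134, 7, 7, 31], [322.9, 136.6]), ([282, 150, 18, 13, 101], [291.2, 154.6]), ([202, 157, 13, 13, 121], [207.9, 162.8]), ([248, 232, 20, 13, 205], [257.5, 238.8]), ([302, 329, 11, 15, 79], [306.9, 335.8])]
green scene [([233, 179, 15, 12, 144], [240.2, 184.6])]
green side [([252, 195, 15, 12, 138], [259.3, 200.7])]
```

View pics/sc.png

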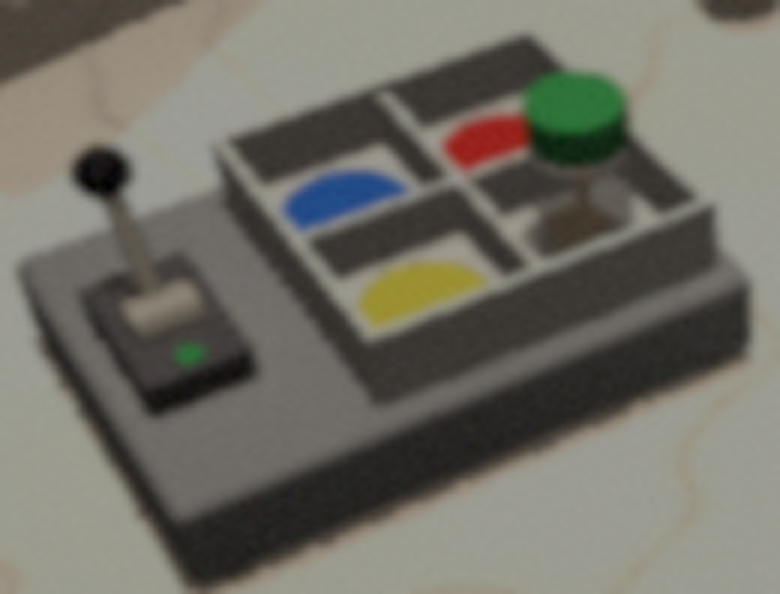

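View pics/si.png

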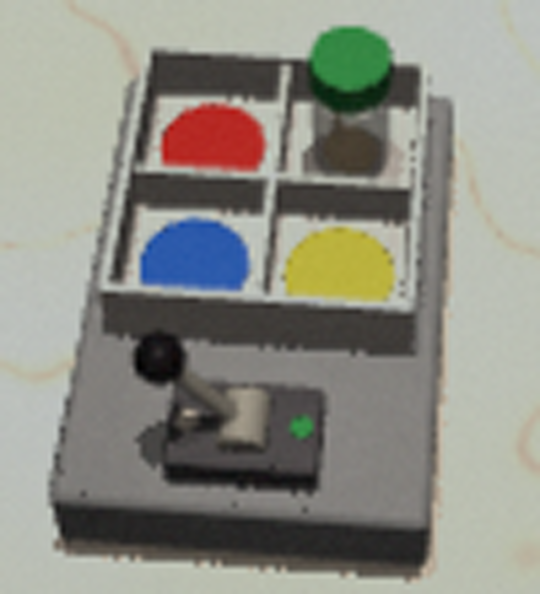

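The enlarged scene crop shows the rim corners at (216,148), (370,340), (715,207) and (530,38), and the ball at (102,172). In the side crop the rim corners are at (152,50), (427,66), (415,310) and (103,294), and the ball is at (160,357).

```bash
python3 - <<'E'
from h import *
M=np.array([[-84.5,-39.5,105],[84.5,-39.5,105],[84.5,129.5,105],[-84.5,129.5,105],[-100,-140,60],[100,-140,60],[100,140,60]])/1e3
uv={'scene':(np.array([(216,148),(370,340),(715,207),(530,38),(20,268),(182,518),(748,285)])+.5)/[6,5.4]-.5+[145,165],
'side':(np.array([(103,294),(415,310),(427,66),(152,50),(53,500),(430,528),(453,98)])+.5)/5.4-.5+[195,190]}
ball={'scene':(np.array((102,172))+.5)/[6,5.4]-.5+[145,165],'side':(np.array((160,357))+.5)/5.4-.5+[195,190]}
def W(q,X):
    c,s=np.cos(q[2]),np.sin(q[2]);return X@np.array([[c,-s,0],[s,c,0],[0,0,1]]).T+[q[0],q[1],0]
for ns in (['scene'],['side'],['scene','side']):
    s=least_squares(lambda q:np.concatenate([(proj(P[n],W(q,M))-uv[n]).ravel() for n in ns]),[.5,0,0]);print(ns,s.x,np.abs(s.fun).max())
q=s.x
for n,X in dict(red=(-.041,.086,.065),blue=(-.041,.004,.065),yellow=(.041,.004,.065),green=(.041,.086,.065),pivot=(0,-.1,.082),tip=(-.075*np.sin(.55),-.1,.082+.075*np.cos(.55))).items(): print(n,W(q,np.array([X])).round(4))
print('ball',tri(ball))
L={'red':((307.2,130.4),(216,134)),'blue':((297,153.8),(237.4,156.2)),'yellow':((268,143.4),(207.9,162.8)),'green':((240.2,184.6),(259.3,200.7))}
for n,(a,b) in L.items():
    print(n,tri({'scene':a,'side':b}),plane(P['scene'],a,.0825),plane(P['side'],b,.0825))
for n,a,b in (('mov',(341.5,196),(291.2,158)),('drv',(361,163),(262,134)),('bell',(149,324),(307,335))):
    print(n,plane(P['scene'],a,.03),plane(P['side'],b,.03))
E
```

```text
['scene'] [ 0.54181144 -0.14777963 -0.27158913] 2.068563465795677
['side'] [ 0.54070025 -0.14555699 -0.27091822] 1.0915997237281374
['scene', 'side'] [ 0.54101642 -0.14672569 -0.27137162] 2.351025641025302
red [[ 0.5246 -0.0529  0.065 ]]
blue [[ 0.5026 -0.1319  0.065 ]]
yellow [[ 0.5816 -0.1539  0.065 ]]
green [[ 0.6036 -0.0749  0.065 ]]
pivot [[ 0.5142 -0.2431  0.082 ]]
tip [[ 0.4764 -0.2326  0.1459]]
ball (array([ 0.47541736, -0.2313731 ,  0.14739101]), np.float64(0.45968687057683155))
red (array([0.51214531, 0.33167918, 0.08609129]), np.float64(0.3365876194927182)) [[0.50946248 0.33469406 0.0825    ]] [[0.51243971 0.33781848 0.0825    ]]
blue (array([0.57410458, 0.19633533, 0.08950471]), np.float64(0.36262303348888736)) [[0.56774311 0.20553431 0.0825    ]] [[0.57464719 0.20158544 0.0825    ]]
yellow (array([0.46636144, 0.18193546, 0.0895059 ]), np.float64(0.06927839171643768)) [[0.45956971 0.18922537 0.0825    ]] [[0.46625665 0.18928761 0.0825    ]]
green (array([ 0.60177405, -0.07460466,  0.15640687]), np.float64(0.6175086230567786)) [[ 0.53769322 -0.01806384  0.0825    ]] [[ 0.6129016  -0.01536475  0.0825    ]]
mov [[0.75589897 0.18294726 0.03      ]] [[0.780464   0.20461265 0.03      ]]
drv [[0.71443899 0.35940457 0.03      ]] [[0.69836089 0.36208161 0.03      ]]
bell [[ 0.67188404 -0.43834537  0.03      ]] [[ 0.65671438 -0.43774259  0.03      ]]
```

move_arm(commands=[[[0.221, -0.272, 0], 0, 1], [[0.221, -0.272, 0], 0, 1], [[0.221, -0.272, 0], 0, 1], [[0.221, -0.272, 0], 0, 1], [[0.221, -0.272, 0], 0, 1], [[0.221, -0.272, 0], 0, 1], [[0.221, -0.272, 0], 0, 1]], force=15)

```text
time: 0.78
ee_pos: [0.2471, -0.2907, 0.2055]
ee_rot: [0.992, 0.126, 0.0, -0.0]
force: [-0.6, -0.0, -0.2]
opening: 0.0939
finger_force: 0.0
```

move_arm(commands=[[[0.221, -0.272, 0], 0, 1], [[0.221, -0.272, 0], 0, 1], [[0.221, -0.272, 0], 0, 1], [[0.221, -0.272, 0], 0, 1], [[0.221, -0.272, 0], 0, 1], [[0.221, -0.272, 0], 0, 1], [[0.221, -0.272, 0], 0, 1]])

```text
time: 1.37
ee_pos: [0.3573, -0.0517, 0.2056]
ee_rot: [0.992, 0.126, 0.0, -0.0]
force: [0.2, -0.3, -0.3]
opening: 0.0941
finger_force: 0.0
```

move_arm(commands=[[[0.221, -0.272, 0], 0, 1], [[0.221, -0.272, 0], 0, 1], [[0.221, -0.272, 0], 0, 1], [[0.221, -0.272, 0], 0, 1], [[0.221, -0.272, 0], 0, 1], [[0.221, -0.272, 0], 0, 1], [[0.221, -0.272, 0], 0, 1], [[0.221, -0.272, 0], 0, 1]])

```text
time: 2.03
ee_pos: [0.4668, 0.1853, 0.2047]
ee_rot: [0.992, 0.126, -0.001, 0.0]
force: [0.3, -0.7, -0.0]
opening: 0.0942
finger_force: 0.0
```

```bash
cat >> h.py <<'E'
D={'red':(.5246,-.0529),'blue':(.5026,-.1319),'yellow':(.5816,-.1539),'green':(.6036,-.0749)}
def rel(T): # tool-frame shift in command units from the present pose to world point T
    from scipy.spatial.transform import Rotation as Ro
    s=r.observe();return (Ro.from_quat(s['ee_rot']).inv().apply(np.array(T)-s['ee_pos'])/.75).round(4)
E
python3 - <<'E'
from h import *
p=r.camera_params('wrist');im=r.grab_frame('wrist');cv2.imwrite('pics/w1.png',im)
for c in HUE:
    for s,e in masks(im,c):print(c,s,e,plane(p,e,.09).round(4))
print(p['R'],-p['R'].T@p['t'],r.observe()['joint_pos'])
E
```

```text
red [  86   76   49   51 1987] [110.20684449 100.90387519] [[0.5119 0.335  0.09  ]]
red [ 463  160   49   53 1469] [490.34309054 189.56773315] [[ 0.5217 -0.039   0.09  ]]
blue [ 250   43   50   53 2101] [274.49167063  69.13184198] [[0.5741 0.1979 0.09  ]]
yellow [ 236  166   44   45 1427] [257.16538192 187.60896987] [[0.4659 0.1859 0.09  ]]
[[ 2.48744889e-01 -9.68568984e-01 -3.21336052e-04]
 [-9.28602546e-01 -2.38575125e-01  2.84216855e-01]
 [-2.75360294e-01 -7.03990968e-02 -9.58759968e-01]] [0.54683779 0.20572444 0.38364952] [ 3.02178479e-01  1.92356135e-01  1.65645931e+00 -5.73554290e-05
  1.29410517e+00  1.62121369e+00]
```

View pics/w1.png

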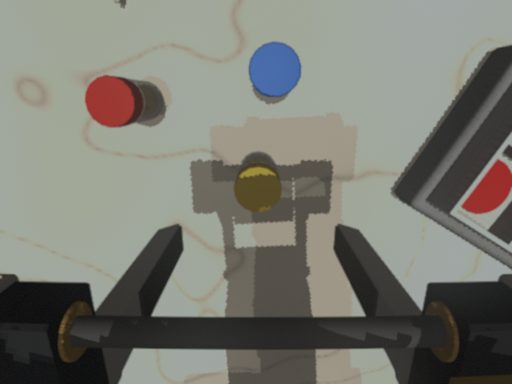

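The wrist view shows the yellow lid at (258,188), blue at (275,69) and red at (112,101). These match the triangulated positions to about 3 mm, and the gripper is over the yellow jar.

move_arm(commands=[[[0, 0, 0.05], 0, 1], [[0, 0, 0.1], 0, 1], [[0, 0, 0.15], 0, 1], [[0, 0, 0.19], 0, 1], [[0, 0, 0.206], 0, 1], [[0, 0, 0.206], 0, 1], [[0, 0, 0.206], 0, 0.3], [[0, 0, 0.206], 0, 0.3]], force=15)

```text
time: 2.75
ee_pos: [0.4671, 0.1826, 0.0524]
ee_rot: [0.992, 0.124, 0.001, -0.0]
force: [0.7, -0.7, 0.3]
opening: 0.084
finger_force: 0.0
```

move_arm(commands=[[[0, 0, 0], 0, 0.3], [[0, 0, 0], 0, 0.3], [[0, 0, 0], 0, 0.3], [[0, 0, 0], 0, 0.3]])

```text
time: 3.08
ee_pos: [0.4667, 0.1831, 0.0514]
ee_rot: [0.992, 0.125, 0.0, -0.0]
force: [-0.1, -0.6, -0.2]
opening: 0.0574
finger_force: 0.0
```

move_arm(commands=[[[0, 0, 0], 0, 0.3], [[0, 0, 0], 0, 0.3], [[0, 0, 0], 0, 0.3], [[0, 0, 0], 0, 0.3], [[0, 0, -0.02], 0, 0.3], [[0, 0, -0.06], 0, 0.3], [[0, 0, -0.11], 0, 0.3], [[0, 0, -0.16], 0, 0.3]])

```text
time: 3.75
ee_pos: [0.4657, 0.1826, 0.1717]
ee_rot: [0.992, 0.125, -0.001, 0.0]
force: [0.6, -0.2, -1.5]
opening: 0.046
finger_force: 14.9
```

move_arm(commands=[[[0, 0, -0.05], 0, 0.3], [[0, 0, -0.08], 0, 0.3], [[0, 0, -0.08], 0, 0.3], [[0, 0, -0.08], 0, 0.3]])

```text
time: 4.08
ee_pos: [0.4666, 0.1829, 0.2311]
ee_rot: [0.992, 0.125, 0.0, 0.0]
force: [1.1, -0.8, -2.3]
opening: 0.0463
finger_force: 14.9
```

```bash
python3 - <<'E'
from h import *
s=r.observe();print(s['ee_pos'],s['opening'],s['finger_force'],rel((*D['yellow'],.24)))
E
```

```text
[0.46655898 0.18290648 0.23105596] 0.04633465446090641 14.937617629766464 [ 0.0376  0.4731 -0.0118]
```

move_arm(commands=[[[0.002, 0.03, -0.012], 0, 0.3], [[0.006, 0.08, -0.012], 0, 0.3], [[0.011, 0.135, -0.012], 0, 0.3], [[0.015, 0.19, -0.012], 0, 0.3], [[0.019, 0.245, -0.012], 0, 0.3], [[0.023, 0.3, -0.012], 0, 0.3], [[0.028, 0.35, -0.012], 0, 0.3], [[0.032, 0.4, -0.012], 0, 0.3]])

```text
time: 4.75
ee_pos: [0.5635, -0.1038, 0.2374]
ee_rot: [0.992, 0.124, -0.002, -0.001]
force: [-0.4, 1.6, -1.5]
opening: 0.0458
finger_force: 14.9
```

move_arm(commands=[[[0.003, 0.04, 0], 0, 0.3], [[0.006, 0.073, 0], 0, 0.3], [[0.006, 0.073, 0], 0, 0.3], [[0.006, 0.073, 0], 0, 0.3]])

```text
time: 5.08
ee_pos: [0.5812, -0.1546, 0.237]
ee_rot: [0.992, 0.124, -0.002, -0.001]
force: [0.7, -0.7, -2.2]
opening: 0.0456
finger_force: 15.0
```

```bash
python3 - <<'E'
from h import *
s=r.observe();print(s['ee_pos'],s['opening'],rel((*D['yellow'],.117)))
im=r.grab_frame('scene')[140:260,160:300];im2=r.grab_frame('side')[150:270,190:330]
cv2.imwrite('pics/y1.png',cv2.resize(np.vstack([im,im2]),None,fx=2.5,fy=2.5,interpolation=cv2.INTER_CUBIC))
E
```

```text
[ 0.58117246 -0.15460071  0.23702295] 0.04561869940664528 [ 0.0014 -0.0004  0.16  ]
```

View pics/y1.png

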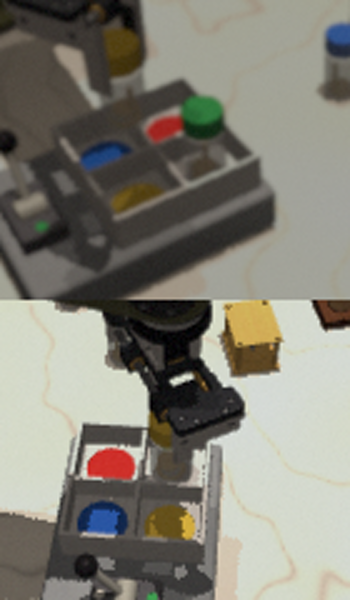

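The picture shows the yellow jar held upright above its cell, with the green jar and both other discs undisturbed. Lowering it now.

move_arm(commands=[[[0.001, 0, 0.04], 0, 0.3], [[0.001, 0, 0.08], 0, 0.3], [[0.001, 0, 0.12], 0, 0.3], [[0.001, 0, 0.145], 0, 0.3], [[0.001, 0, 0.153], 0, 0.3], [[0.001, 0, 0.158], 0, 0.3], [[0.001, 0, 0.16], 0, 0.3], [[0.001, 0, 0.16], 0, 0.3]])

```text
time: 5.85
ee_pos: [0.583, -0.1533, 0.121]
ee_rot: [0.992, 0.125, 0.001, 0.0]
force: [1.2, -0.0, -2.3]
opening: 0.0457
finger_force: 15.0
```

move_arm(commands=[[[0, 0, 0], 0, 0.3], [[0, 0, 0], 0, 0.3], [[0, 0, 0], 0, 0.3]])

```text
time: 6.1
ee_pos: [0.5828, -0.1536, 0.1207]
ee_rot: [0.992, 0.125, 0.001, 0.0]
force: [-0.7, -0.3, -2.2]
opening: 0.0458
finger_force: 15.0
```

move_arm(commands=[[[0, 0, 0.003], 0, 0.3], [[0, 0, 0.005], 0, 0.3], [[0, 0, 0.006], 0, 0.3], [[0, 0, 0.006], 0, 0.3]])

```text
time: 6.43
ee_pos: [0.5826, -0.1534, 0.1162]
ee_rot: [0.992, 0.125, 0.0, 0.0]
force: [-1.8, 2.0, 5.8]
opening: 0.046
finger_force: 15.0
```

move_arm(commands=[[[0, 0, 0], 0, 0.7], [[0, 0, 0], 0, 0.7], [[0, 0, 0], 0, 0.7], [[0, 0, 0], 0, 0.7], [[0, 0, -0.03], 0, 0.7], [[0, 0, -0.08], 0, 0.7], [[0, 0, -0.13], 0, 0.7], [[0, 0, -0.15], 0, 0.7]])

```text
time: 7.1
ee_pos: [0.5835, -0.1539, 0.2332]
ee_rot: [0.992, 0.125, 0.003, 0.001]
force: [0.2, 0.2, 0.7]
opening: 0.0656
finger_force: 0.0
```

move_arm(commands=[[[0, 0, 0], 0, 1], [[0, 0, 0], 0, 1]])

```text
time: 7.27
ee_pos: [0.5826, -0.1535, 0.228]
ee_rot: [0.992, 0.125, 0.0, 0.0]
force: [-0.3, 0.2, -0.4]
opening: 0.0757
finger_force: 0.0
```

```bash
python3 - <<'E'
from h import *
s=r.observe();print(s['ee_pos'],s['opening'],rel((.574,.198,.22)))
p=r.camera_params('wrist');im=r.grab_frame('wrist')
for c in HUE:
    for s,e in masks(im,c):print(c,s,e,plane(p,e,.16).round(4),plane(p,e,.065).round(4))
E
```

```text
[ 0.58259522 -0.15353487  0.22804882] 0.07572395223987564 [ 0.1048 -0.457   0.0106]
red [ 132  180   53   49 1936] [157.52582645 204.74431818] [[ 0.5601 -0.0733  0.16  ]] [[ 0.5208 -0.0503  0.065 ]]
blue [ 198  215   49   45 1684] [220.76365796 237.62767221] [[ 0.5441 -0.1306  0.16  ]] [[ 0.4986 -0.1295  0.065 ]]
yellow [468 151  42  30 528] [488.76325758 166.42613636] [[ 0.6588 -0.3291  0.16  ]] [[ 0.6574 -0.4043  0.065 ]]
yellow [ 229  152   56   76 2658] [256.93190369 194.76561324] [[ 0.5887 -0.1511  0.16  ]] [[ 0.5604 -0.158   0.065 ]]
green [140 159  31  22 165] [154.77575758 172.18787879] [[ 0.5869 -0.0668  0.16  ]] [[ 0.558  -0.0412  0.065 ]]
```

move_arm(commands=[[[0.012, -0.05, 0], 0, 1], [[0.024, -0.105, 0], 0, 1], [[0.036, -0.16, 0], 0, 1], [[0.049, -0.215, 0], 0, 1], [[0.062, -0.27, 0], 0, 1], [[0.075, -0.325, 0], 0, 1], [[0.087, -0.38, 0], 0, 1], [[0.097, -0.42, 0], 0, 1]])

```text
time: 7.98
ee_pos: [0.574, 0.1723, 0.226]
ee_rot: [0.992, 0.125, -0.001, 0.0]
force: [0.5, -0.7, 0.1]
opening: 0.0937
finger_force: 0.0
```

move_arm(commands=[[[0.008, -0.037, 0], 0, 1], [[0.008, -0.037, 0], 0, 1], [[0.008, -0.037, 0], 0, 1], [[0.008, -0.037, 0], 0, 1]])

```text
time: 8.32
ee_pos: [0.5738, 0.1975, 0.2265]
ee_rot: [0.992, 0.125, -0.001, 0.0]
force: [0.3, -0.5, -0.4]
opening: 0.0942
finger_force: 0.0
```

```bash
python3 - <<'E'
from h import *
s=r.observe();print(s['ee_pos'],s['opening'],rel((.574,.198,.0515)))
p=r.camera_params('wrist');im=r.grab_frame('wrist')
for c in HUE:
    for s,e in masks(im,c):print(c,s,e,plane(p,e,.09).round(4))
E
```

```text
[0.57380802 0.19753205 0.22653946] 0.09418413613747031 [ 0.0009 -0.0006  0.2334]
red [  98  184   43   42 1329] [118.43265613 205.38299473] [[0.5114 0.335  0.09  ]]
red [426 245  41  39 877] [450.0649943  266.79931585] [[ 0.5296 -0.0409  0.09  ]]
blue [239 161  38  14 337] [257.16320475 167.43323442] [[0.5874 0.2018 0.09  ]]
blue [258 198  11   4  26] [262.65384615 199.46153846] [[0.5556 0.1878 0.09  ]]
yellow [361   0  18   7  39] [368.33333333   1.94871795] [[0.7602 0.1421 0.09  ]]
```

move_arm(commands=[[[0, 0, 0.05], 0, 1], [[0, 0, 0.1], 0, 1], [[0, 0, 0.15], 0, 1], [[0, 0, 0.2], 0, 1], [[0, 0, 0.228], 0, 1], [[0, 0, 0.236], 0, 1], [[0, 0, 0.236], 0, 0.9], [[0, 0, 0.236], 0, 0.3]])

```text
time: 9.03
ee_pos: [0.5749, 0.1976, 0.0523]
ee_rot: [0.992, 0.124, 0.001, -0.0]
force: [0.9, -0.0, 1.2]
opening: 0.0842
finger_force: 0.0
```

move_arm(commands=[[[0, 0, 0], 0, 0.3], [[0, 0, 0], 0, 0.3], [[0, 0, 0], 0, 0.3], [[0, 0, 0], 0, 0.3], [[0, 0, 0], 0, 0.3], [[0, 0, 0], 0, 0.3], [[0, 0, 0], 0, 0.3], [[0, 0, 0], 0, 0.3]])

```text
time: 9.7
ee_pos: [0.5742, 0.1981, 0.0512]
ee_rot: [0.992, 0.125, 0.0, -0.0]
force: [-1.1, -0.4, 2.8]
opening: 0.0457
finger_force: 15.0
```

move_arm(commands=[[[0, 0, -0.02], 0, 0.3], [[0, 0, -0.06], 0, 0.3], [[0, 0, -0.11], 0, 0.3], [[0, 0, -0.16], 0, 0.3], [[0, 0, -0.21], 0, 0.3], [[0, 0, -0.245], 0, 0.3], [[0, 0, -0.255], 0, 0.3], [[0, 0, -0.255], 0, 0.3]])

```text
time: 10.37
ee_pos: [0.5745, 0.1982, 0.2436]
ee_rot: [0.992, 0.125, 0.001, -0.0]
force: [-0.1, -0.6, -1.8]
opening: 0.0459
finger_force: 15.0
```

move_arm(commands=[[[-0.01, 0.02, 0], 0, 0.3], [[-0.03, 0.06, 0], 0, 0.3], [[-0.055, 0.11, 0], 0, 0.3], [[-0.08, 0.16, 0], 0, 0.3], [[-0.105, 0.21, 0], 0, 0.3], [[-0.13, 0.26, 0], 0, 0.3], [[-0.155, 0.31, 0], 0, 0.3], [[-0.18, 0.36, 0], 0, 0.3]])

```text
time: 11.03
ee_pos: [0.5088, -0.097, 0.2395]
ee_rot: [0.992, 0.125, -0.002, -0.001]
force: [1.5, 0.1, -2.2]
opening: 0.0457
finger_force: 15.0
```

move_arm(commands=[[[-0.015, 0.03, 0], 0, 0.3], [[-0.021, 0.043, 0], 0, 0.3], [[-0.021, 0.043, 0], 0, 0.3], [[-0.021, 0.043, 0], 0, 0.3], [[-0.021, 0.043, 0], 0, 0.3]])

```text
time: 11.45
ee_pos: [0.5032, -0.1293, 0.2413]
ee_rot: [0.992, 0.125, -0.001, -0.0]
force: [-0.4, 0.9, -1.3]
opening: 0.0456
finger_force: 15.0
```

```bash
python3 - <<'E'
from h import *
s=r.observe();print(s['ee_pos'],s['opening'],rel((*D['blue'],.1165)))
E
```

```text
[ 0.50321894 -0.12925084  0.24130063] 0.04562631175129766 [-0.0015  0.0034  0.1664]
```

move_arm(commands=[[[-0.001, 0.002, 0.04], 0, 0.3], [[-0.002, 0.003, 0.08], 0, 0.3], [[-0.002, 0.003, 0.12], 0, 0.3], [[-0.002, 0.003, 0.145], 0, 0.3], [[-0.002, 0.003, 0.157], 0, 0.3], [[-0.002, 0.003, 0.162], 0, 0.3], [[-0.002, 0.003, 0.165], 0, 0.3], [[-0.002, 0.003, 0.165], 0, 0.3]])

```text
time: 12.12
ee_pos: [0.5027, -0.1328, 0.1191]
ee_rot: [0.992, 0.125, 0.001, 0.0]
force: [0.0, -0.2, -2.1]
opening: 0.0459
finger_force: 15.0
```

move_arm(commands=[[[0, 0, 0], 0, 0.3], [[0, 0, 0], 0, 0.3]])

```text
time: 12.28
ee_pos: [0.5026, -0.1331, 0.1194]
ee_rot: [0.992, 0.125, 0.001, 0.0]
force: [-0.5, 0.5, -1.5]
opening: 0.0461
finger_force: 15.0
```

move_arm(commands=[[[0, 0, 0.002], 0, 0.3], [[0, 0, 0.004], 0, 0.3], [[0, 0, 0.005], 0, 0.3], [[0, 0, 0.005], 0, 0.3]])

```text
time: 12.62
ee_pos: [0.5026, -0.1331, 0.116]
ee_rot: [0.992, 0.125, 0.001, 0.0]
force: [-3.7, 2.4, 12.2]
opening: 0.0459
finger_force: 15.0
```

move_arm(commands=[[[0, 0, 0], 0, 0.7], [[0, 0, 0], 0, 0.7], [[0, 0, 0], 0, 0.7], [[0, 0, 0], 0, 0.7], [[0, 0, -0.03], 0, 0.7], [[0, 0, -0.08], 0, 0.7], [[0, 0, -0.13], 0, 0.7], [[0, 0, -0.15], 0, 0.7]])

```text
time: 13.28
ee_pos: [0.5032, -0.1334, 0.232]
ee_rot: [0.992, 0.125, 0.003, 0.001]
force: [0.5, -0.1, -0.2]
opening: 0.0655
finger_force: 0.0
```

move_arm(commands=[[[0.008, -0.03, 0], 0, 0.8], [[0.022, -0.08, 0], 0, 1], [[0.036, -0.13, 0], 0, 1], [[0.05, -0.18, 0], 0, 1], [[0.064, -0.23, 0], 0, 1], [[0.077, -0.28, 0], 0, 1], [[0.091, -0.33, 0], 0, 1], [[0.105, -0.38, 0], 0, 1]])

```text
time: 13.95
ee_pos: [0.5077, 0.1645, 0.2273]
ee_rot: [0.992, 0.125, 0.0, 0.0]
force: [0.5, -0.6, 0.1]
opening: 0.0938
finger_force: 0.0
```

move_arm(commands=[[[0.014, -0.05, 0], 0, 1], [[0.028, -0.1, 0], 0, 1], [[0.042, -0.15, 0], 0, 1], [[0.056, -0.2, 0], 0, 1], [[0.061, -0.22, 0], 0, 1], [[0.061, -0.22, 0], 0, 1], [[0.061, -0.22, 0], 0, 1], [[0.061, -0.22, 0], 0, 1]])

```text
time: 14.62
ee_pos: [0.5117, 0.3329, 0.2271]
ee_rot: [0.992, 0.124, -0.0, 0.0]
force: [-0.1, -0.1, -0.8]
opening: 0.094
finger_force: 0.0
```

```bash
python3 - <<'E'
from h import *
s=r.observe();print(s['ee_pos'],s['opening'],s['joint_pos'][5],rel((.512,.334,.0512)))
p=r.camera_params('wrist');im=r.grab_frame('wrist')
for s,e in masks(im,'red'):print(s,e,plane(p,e,.09).round(4))
for n in P:
    im=r.grab_frame(n)
    for c in HUE: print(n,c,[(s.tolist(),e.round(1).tolist()) for s,e in masks(im,c)])
E
```

```text
[0.51167751 0.33286542 0.22705174] 0.09396406137490111 1.838373749686329 [ 0.0009 -0.0014  0.2345]
[ 236  160   42   42 1433] [256.7718074 180.3307746] [[0.5122 0.3343 0.09  ]]
scene red [([303, 126, 11, 11, 93], [307.5, 130.9]), ([220, 187, 13, 9, 80], [226.1, 190.3])]
scene blue [([190, 175, 16, 12, 148], [197.6, 180.2])]
scene yellow [([63, 8, 11, 10, 48], [68.4, 12.2]), ([29, 13, 7, 6, 30], [32.2, 15.6]), ([338, 182, 21, 18, 150], [348.6, 190.0]), ([203, 190, 19, 18, 228], [211.9, 197.8]), ([407, 197, 10, 8, 53], [411.3, 200.8]), ([141, 316, 13, 13, 104], [147.9, 321.9])]
scene green [([233, 179, 15, 12, 139], [240.1, 184.5])]
side red [([211, 129, 11, 12, 108], [216.1, 134.1]), ([225, 209, 19, 12, 128], [235.5, 214.2])]
side blue [([222, 216, 16, 17, 188], [229.3, 223.4])]
side yellow [([320, 134, 8, 7, 32], [323.3, 136.6]), ([283, 150, 17, 15, 98], [291.3, 154.6]), ([251, 217, 16, 17, 210], [258.5, 224.5]), ([248, 235, 5, 9, 32], [249.7, 239.2]), ([302, 330, 11, 14, 76], [306.8, 335.9])]
side green [([252, 195, 15, 12, 137], [259.4, 200.7])]
```

move_arm(commands=[[[0.001, -0.001, 0.05], 0, 1], [[0.001, -0.001, 0.1], 0, 1], [[0.001, -0.001, 0.15], 0, 1], [[0.001, -0.001, 0.2], 0, 1], [[0.001, -0.001, 0.228], 0, 1], [[0.001, -0.001, 0.236], 0, 1], [[0.001, -0.001, 0.236], 0, 0.9], [[0.001, -0.001, 0.236], 0, 0.3]])

```text
time: 15.43
ee_pos: [0.513, 0.3346, 0.0518]
ee_rot: [0.992, 0.124, 0.001, -0.0]
force: [0.8, 0.5, 1.1]
opening: 0.0841
finger_force: 0.0
```

move_arm(commands=[[[0, 0, 0], 0, 0.3], [[0, 0, 0], 0, 0.3], [[0, 0, 0], 0, 0.3], [[0, 0, 0], 0, 0.3], [[0, 0, 0], 0, 0.3], [[0, 0, 0], 0, 0.3], [[0, 0, 0], 0, 0.3], [[0, 0, 0], 0, 0.3]])

```text
time: 16.1
ee_pos: [0.5122, 0.3347, 0.0504]
ee_rot: [0.992, 0.125, 0.0, -0.0]
force: [-0.3, -0.6, 2.9]
opening: 0.0459
finger_force: 15.0
```

move_arm(commands=[[[0, 0, -0.02], 0, 0.3], [[0, 0, -0.06], 0, 0.3], [[0, 0, -0.11], 0, 0.3], [[0, 0, -0.16], 0, 0.3], [[0, 0, -0.21], 0, 0.3], [[0, 0, -0.245], 0, 0.3], [[0, 0, -0.255], 0, 0.3], [[0, 0, -0.255], 0, 0.3]])

```text
time: 16.77
ee_pos: [0.5125, 0.3349, 0.2428]
ee_rot: [0.992, 0.125, 0.001, -0.001]
force: [0.6, 0.1, -2.7]
opening: 0.0458
finger_force: 15.0
```

move_arm(commands=[[[-0.005, 0.02, 0], 0, 0.3], [[-0.013, 0.06, 0], 0, 0.3], [[-0.024, 0.11, 0], 0, 0.3], [[-0.036, 0.16, 0], 0, 0.3], [[-0.047, 0.21, 0], 0, 0.3], [[-0.058, 0.26, 0], 0, 0.3], [[-0.069, 0.31, 0], 0, 0.3], [[-0.08, 0.36, 0], 0, 0.3]])

```text
time: 17.43
ee_pos: [0.5196, 0.0564, 0.2387]
ee_rot: [0.992, 0.125, -0.002, -0.0]
force: [1.5, 0.5, -2.7]
opening: 0.0457
finger_force: 15.0
```

move_arm(commands=[[[-0.011, 0.05, 0], 0, 0.3], [[-0.022, 0.1, 0], 0, 0.3], [[-0.032, 0.142, 0], 0, 0.3], [[-0.032, 0.144, 0], 0, 0.3], [[-0.032, 0.144, 0], 0, 0.3], [[-0.032, 0.144, 0], 0, 0.3], [[-0.032, 0.144, 0], 0, 0.3]])

```text
time: 18.02
ee_pos: [0.5239, -0.0513, 0.2404]
ee_rot: [0.992, 0.125, -0.001, -0.0]
force: [-0.8, -0.5, -3.0]
opening: 0.0459
finger_force: 15.0
```

```bash
python3 - <<'E'
from h import *
s=r.observe();print(s['ee_pos'],s['opening'],rel((*D['red'],.1165)))
E
```

```text
[ 0.52391724 -0.05129017  0.24039633] 0.0459345961071269 [0.0006 0.0024 0.1652]
```

move_arm(commands=[[[0, 0.001, 0.04], 0, 0.3], [[0, 0.001, 0.08], 0, 0.3], [[0, 0.001, 0.12], 0, 0.3], [[0, 0.001, 0.145], 0, 0.3], [[0, 0.001, 0.157], 0, 0.3], [[0, 0.001, 0.162], 0, 0.3], [[0, 0.001, 0.165], 0, 0.3], [[0, 0.001, 0.165], 0, 0.3]])

```text
time: 18.68
ee_pos: [0.5248, -0.0528, 0.1184]
ee_rot: [0.992, 0.125, 0.001, 0.0]
force: [0.5, -0.2, -1.3]
opening: 0.0456
finger_force: 15.0
```

move_arm(commands=[[[0, 0, 0.002], 0, 0.3], [[0, 0, 0.004], 0, 0.3], [[0, 0, 0.004], 0, 0.3], [[0, 0, 0.004], 0, 0.3]])

```text
time: 19.02
ee_pos: [0.5248, -0.0532, 0.1154]
ee_rot: [0.992, 0.125, 0.001, 0.0]
force: [1.6, -0.0, 1.2]
opening: 0.0456
finger_force: 15.0
```

move_arm(commands=[[[0, 0, 0.001], 0, 0.3], [[0, 0, 0.001], 0, 0.7], [[0, 0, 0.001], 0, 0.7], [[0, 0, 0.001], 0, 0.7], [[0, 0, 0.001], 0, 0.7], [[0, 0, -0.03], 0, 0.7], [[0, 0, -0.08], 0, 0.7], [[0, 0, -0.13], 0, 0.7]])

```text
time: 19.68
ee_pos: [0.5237, -0.053, 0.2128]
ee_rot: [0.992, 0.125, -0.001, -0.0]
force: [0.4, -1.1, 0.4]
opening: 0.0658
finger_force: 0.0
```

move_arm(commands=[[[0, 0, -0.04], 0, 0.7], [[0, 0, -0.04], 0, 0.3], [[0, 0, -0.04], 0, 0], [[0, 0, -0.04], 0, 0]])

```text
time: 20.02
ee_pos: [0.524, -0.0531, 0.2412]
ee_rot: [0.992, 0.125, -0.001, -0.0]
force: [-0.1, 0.1, -0.6]
opening: 0.0491
finger_force: 0.0
```

```bash
python3 - <<'E'
from h import *
s=r.observe();print(s['ee_pos'],s['opening'])
im={n:r.grab_frame(n) for n in P}
for n in P:
    for c in HUE: print(n,c,[(s.tolist(),e.round(1).tolist()) for s,e in masks(im[n],c) if s[4]>70])
cv2.imwrite('pics/s3.png',cv2.resize(im['side'][120:320,150:350],None,fx=3,fy=3,interpolation=cv2.INTER_CUBIC))
# lever push targets: TCP world for ball centre along arc
c,sn=np.cos(-.2714),np.sin(-.2714)
for x in (-.075,0,.03,.05): print(x,(.541+c*x+sn*.1).round(4),(-.1467+sn*x-c*.1).round(4), rel((.541+c*x+sn*.1,-.1467+sn*x-c*.1,.2)))
E
```

```text
[ 0.52397309 -0.05306864  0.24116297] 0.04910740664999846
scene red [([219, 165, 15, 15, 189], [225.7, 171.6])]
scene blue [([189, 174, 17, 13, 153], [196.9, 180.0])]
scene yellow [([335, 182, 24, 20, 190], [347.6, 190.8]), ([203, 191, 19, 17, 232], [212.0, 198.3]), ([141, 316, 14, 12, 105], [147.9, 321.8])]
scene green [([233, 179, 15, 12, 151], [240.0, 184.7])]
side red [([226, 194, 15, 16, 198], [233.2, 201.5])]
side blue [([222, 216, 16, 17, 214], [229.4, 224.0])]
side yellow [([283, 150, 18, 13, 105], [292.0, 155.0]), ([251, 217, 16, 17, 214], [258.4, 224.8]), ([302, 329, 10, 15, 83], [307.1, 335.1])]
side green [([252, 195, 15, 12, 138], [259.3, 200.7])]
-0.075 0.4419 -0.2229 [-0.1617  0.1925  0.0544]
0 0.5142 -0.243 [-0.075   0.2423  0.0542]
0.03 0.5431 -0.2511 [-0.0403  0.2622  0.0541]
0.05 0.5624 -0.2564 [-0.0172  0.2755  0.054 ]
```

View pics/s3.png

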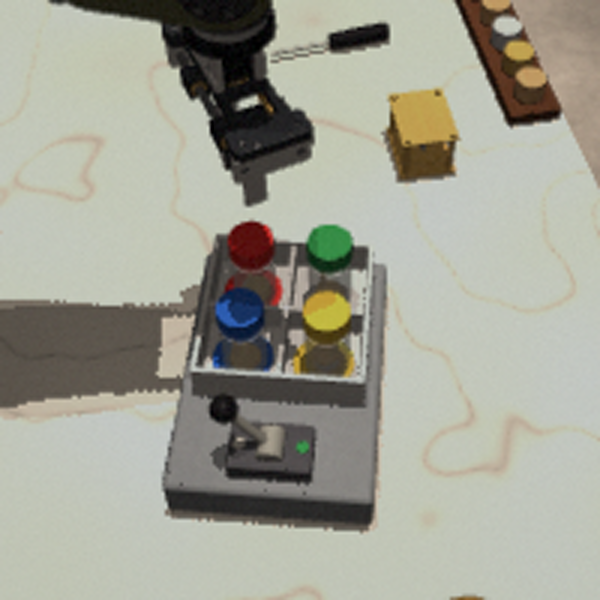

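All three jars stand in their matching cells, and the lever is still off with the ball at (223,408). Next I move to the robot side of the lever with the fingers shut.

move_arm(commands=[[[-0.03, 0.03, 0], 0.03, 0], [[-0.06, 0.065, 0], 0.06, 0], [[-0.095, 0.1, 0], 0.09, 0], [[-0.13, 0.14, 0], 0.12, 0], [[-0.16, 0.17, 0], 0.15, 0], [[-0.173, 0.186, 0], 0.166, 0], [[-0.173, 0.186, 0], 0.166, 0], [[-0.173, 0.186, 0], 0.166, 0]])

```text
time: 20.78
ee_pos: [0.4328, -0.2205, 0.2413]
ee_rot: [0.991, -0.136, -0.001, -0.0]
force: [-0.2, 1.0, 0.0]
opening: 0.0006
finger_force: 0.0
```

move_arm(commands=[[[0, 0, 0], 0, 0], [[0, 0, 0], 0, 0], [[0, 0, 0], 0, 0]])

```text
time: 21.03
ee_pos: [0.4335, -0.2195, 0.242]
ee_rot: [0.991, -0.134, -0.0, -0.0]
force: [0.6, -0.2, 0.5]
opening: 0.0005
finger_force: 0.0
```

```bash
python3 - <<'E'
from h import *
s=r.observe();print(s['ee_pos'],s['ee_rot'],s['opening'])
c,sn=np.cos(-.2714),np.sin(-.2714)
for x in (-.085,-.065,0,.013): print(x, rel((.541+c*x+sn*.1,-.1467+sn*x-c*.1,.135)))
E
```

```text
[ 0.43354834 -0.21949748  0.24198698] [ 9.90932528e-01 -1.34360304e-01 -1.43681148e-04 -1.13854054e-04] 0.0004708201323253123
-0.085 [-0.0013  0.0014  0.1426]
-0.065 [0.0254 0.0015 0.1426]
0 [0.112  0.0017 0.1426]
0.013 [0.1294 0.0017 0.1426]
```

move_arm(commands=[[[0, 0, 0.05], 0, 0], [[0, 0.001, 0.1], 0, 0], [[0, 0.001, 0.135], 0, 0], [[0, 0.001, 0.142], 0, 0], [[0, 0.001, 0.142], 0, 0], [[0, 0.001, 0.142], 0, 0]])

```text
time: 21.53
ee_pos: [0.4337, -0.2212, 0.1371]
ee_rot: [0.991, -0.135, 0.001, 0.0]
force: [0.8, -0.1, 0.9]
opening: 0.0003
finger_force: 0.0
```

move_arm(commands=[[[0.015, 0, 0], 0, 0], [[0.03, 0, 0], 0, 0], [[0.045, 0, 0], 0, 0], [[0.06, 0, 0], 0, 0], [[0.075, 0, 0], 0, 0], [[0.09, 0, 0], 0, 0], [[0.105, 0, 0], 0, 0], [[0.115, 0, 0], 0, 0]])

```text
time: 22.2
ee_pos: [0.5176, -0.2447, 0.1379]
ee_rot: [0.991, -0.135, 0.002, 0.001]
force: [-0.0, 0.4, -0.2]
opening: 0.0004
finger_force: 0.0
```

move_arm(commands=[[[0.01, 0, 0], 0, 0], [[0.016, 0, 0], 0, 0], [[0.016, 0, 0], 0, 0], [[0.016, 0, 0], 0, 0]])

```text
time: 22.53
ee_pos: [0.5272, -0.2472, 0.1364]
ee_rot: [0.991, -0.135, -0.001, -0.0]
force: [-6.3, 3.4, 3.5]
opening: 0.0005
finger_force: 3.0
```

move_arm(commands=[[[-0.03, 0, 0], 0, 0], [[-0.06, 0, 0], 0, 0], [[-0.06, 0, -0.04], 0, 0], [[-0.06, 0, -0.09], 0, 0], [[-0.06, 0, -0.12], 0, 0], [[-0.06, 0, -0.12], 0, 0]])

```text
time: 23.03
ee_pos: [0.4856, -0.2362, 0.2316]
ee_rot: [0.991, -0.135, 0.004, 0.002]
force: [0.5, 0.8, -0.5]
opening: 0.0006
finger_force: 0.0
```

```bash
python3 - <<'E'
from h import *
im={n:r.grab_frame(n) for n in P}
for n in P:
    for c in HUE: print(n,c,[(s.tolist(),e.round(1).tolist()) for s,e in masks(im[n],c) if s[4]>70])
cv2.imwrite('pics/s4.png',np.hstack([cv2.resize(im[n][a:a+150,b:b+130],None,fx=3,fy=3,interpolation=cv2.INTER_CUBIC) for n,a,b in(('scene',140,140),('side',170,180))]))
E
```

```text
scene red [([218, 164, 16, 15, 199], [225.5, 171.1])]
scene blue [([190, 175, 16, 12, 152], [197.6, 180.3])]
scene yellow [([338, 182, 21, 20, 181], [347.6, 190.3]), ([203, 190, 19, 18, 245], [212.1, 198.2]), ([140, 316, 14, 14, 112], [147.8, 321.8])]
scene green [([233, 179, 15, 12, 147], [240.0, 184.7])]
side red []
side blue [([175, 63, 71, 9, 145], [209.7, 66.8]), ([114, 70, 60, 8, 128], [142.9, 73.9])]
side yellow [([282, 150, 18, 13, 98], [291.7, 154.6]), ([251, 217, 16, 18, 225], [258.4, 225.0]), ([302, 328, 11, 16, 90], [307.1, 335.0])]
side green [([252, 195, 15, 15, 156], [259.2, 201.5])]
```

View pics/s4.png

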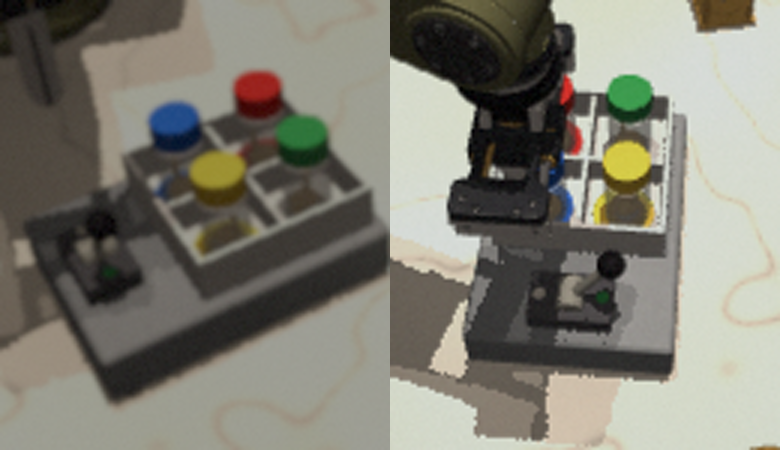

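The lever now leans to the green-dot side (ball at (611,264) in the side crop), and all four jars stand upright. I'll check the ball's position, then hand in.

```bash
python3 - <<'E'
from h import *
X,e=tri({'scene':(173.2,213.7),'side':(253.5,257.8)});d=X[:2]-[.5142,-.2431]
a=np.arctan2(d@[np.cos(.2714),-np.sin(.2714)],X[2]-.082)+.55
s=r.observe();print(X,e,'switch',a,s['qd'].round(3),s['force'].round(1))
if a>.95: print(r.finish_job())
E
```

```text
[ 0.55068765 -0.25270777  0.14966546] 0.0004317343017987696 switch 1.0586309232080258 [-0.     0.033  0.035  0.    -0.011 -0.   ] [ 0.5 -0.2 -0.2]
the job is handed in; nothing more can be done
None
```

I handed the job in: the red, blue and yellow jars stand upright in their matching cells and the lever is on (about 1.06 rad by camera). The green jar, clock movement, bell and screwdriver were not touched, and the station gave no verdict at hand-in.

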